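Hold a dental model level under the inspection lamp

TASK

Slide the inspection lamp along the bench, without lifting or tipping it, from its grey parking outline onto the blue outline so that its base sits inside it, centred and square. Then pick up the tray with the dental model in it and finish holding it still and level in the air, the tray centred under the lamp head with its floor about 8 cm below the lamp's face: the program ends while the gripper holds the tray there, clear of everything else. Keep the model in the tray and leave the other things on the bench where they are.

Things in the scene. Friction and masses are not known exactly. Their poses are not given: they have to be found in the camera images.
- lamp: Loose gooseneck lamp, 0.85 kg. White base 110 (x) by 210 (y) by 24 mm high; origin at the centre of its underside, z up. On it at y = -80 mm an orange upright grip, 14 mm thick (y), 52 mm long (x), top 66 mm above the bench. A 12 mm gooseneck rises at (35, 70) mm, arcs towards -x (250 mm high) to a metal head that points down. Slides with dry friction, about 10 N.
- lamp_grip (a point): Point inside the orange grip of the lamp, at lamp (0, -80, 48) mm; pinch here from above, across the 14 mm thickness (the lamp's y axis).
- lamp_face (a point): Centre of the light face on the underside of the lamp head, at lamp (-55, 70, 170) mm; the head is 44 mm in diameter and reaches from 170 to 220 mm above the bench. z up.
- work_mark: Blue rectangular outline on the bench (flat, cannot be felt), inner opening 118 mm (x) by 218 mm (y), line 8 mm wide; origin at its centre on the bench, axes as the lamp's when the lamp stands in it properly.
- park_mark: Grey outline of the same size and axes, in which the lamp stands at the start.
- stand: Fixed grey stand; its square top, 70 mm wide and 40 mm above the bench, carries the tray. Origin at the centre of its underside on the bench.
- tray: Loose aluminium tray, about 0.09 kg, 90 by 90 mm, rim 11 mm high, wall 3 mm, with a straight blue handle along -x: 14 mm thick (y), 24 mm high (z 0 to 24 mm), from x = -45 to -166 mm. Origin at the centre of the underside, z up.
- tray_grip (a point): Point inside the tray handle, at tray (-125, 0, 12) mm; pinch here from above, across the 14 mm thickness (the tray's y axis), with a firm grip (60 N) as the load hangs out in front.
- tray_floor (a point): Centre of the tray's inner floor, 5 mm above the tray's underside.
- model: Loose plaster dental model (stone-coloured horseshoe with pink gum and white teeth), 60 by 56 mm, 27 mm high, about 0.08 kg, lying loose on the tray's floor. Origin at the centre of its underside.
- bowl: Green mixing bowl, 104 mm in diameter, 50 mm high; bystander. Origin at the underside.
- jar: Jar with blue cap, 56 mm in diameter, 70 mm high; bystander. Origin at the underside.
- brush: Brush 150 mm long lying on the bench mat, along its x; bystander.
- tub: White tub with blue lid, 106 mm in diameter, 102 mm high; bystander. Origin at the underside.
- spare_model: White spare dental model, 60 by 56 mm, 27 mm high; bystander. Origin at the underside.
- spatula: Spatula 190 mm long lying on the bench along its x; bystander.
Mind the look-alikes: they are no part of the job. Leave any yellow look-alike of the stand alone.

How it is judged:
By the outcome, as a careful person would: the job done as asked, in the order asked, and still so for the second after the job is handed in, while the arm keeps its last pose, push and grip.
It also fails if it takes over 72 s, if anything falls off the work surface, if the arm or the gripper's body presses on something with over 40 N, if the wrist force passes 120 N, or if a joint passes its speed limit or range.

ROBOT

A 6-joint arm with a two-finger parallel gripper is mounted at the origin on the work surface. World frame = base frame: x ahead of the robot, y to its left, z up, the work surface at z = 0. Lengths are in m, angles in rad, forces in N, time in s.
With the tool pointing down it reaches from about 0.35 to 0.85 m from the base axis. Payload 8.1 kg.
Tool frame: the origin (TCP) lies at the very end of the fingers, on their centre line; the grasp point (between the pads) lies 19 mm behind it; z points along the fingers, y is the line along which they close (so a half turn about z gives the same grasp; the last joint's range is limited). The gripper opens to 93 mm and grips with 3 to 60 N. Pads are 15 mm wide; open, the fingers measure 128 mm over their backs; the gripper's body (75 mm by 188 mm) begins 65 mm behind the grasp point.
Start: joints at [1.242, 0.13, 1.488, -0, 1.523, -0.085], TCP at [0.145, 0.582, 0.219] pointing down, gripper open.
Joint ranges: [-2.96, 2.96], [-0.89, 2.26], [0.02, 2.5], [-1.34, 4.48], [0, 2.73], [-2.66, 2.66]. Speed limits (rad/s): [2.39, 2.39, 2.79, 3.14, 3.14, 3.14].

INTERFACE

Orientations are given as a rotation vector (axis times angle).
In Python, from plant import robot gives the robot as it stands.
- The arm moves only by the tool play_rows, never from a script. Its argument "deltas" is one flat list of numbers, 5 for each row, row after row: the shift along the tool's x, y, z in mm, then the turn about the tool's z in degrees, then the finger opening in mm, from 0 to 93. A call has 1 to 10 rows; each row shifts and turns the commanded pose from where the row before left it, along the tool's axes as they then stand; what a row does not reach is not made up. A row lasts 1/12 s, in which the tool goes at most 41.7 mm and 7.16 degrees, less where a joint would pass 70% of its speed; a pose out of reach is approached as far as the arm can. A call with a gripper value outside its range is refused whole. The fingers move at their own pace and stop on an object; "newtons" is the grip in N (left out, the last holds). Time passes only in rows, so rows that do not move let the fingers close. It gives the time, the measured TCP pose, the force, the opening and the grip force at its end, in the units of the state.
- robot.read_state(): the state, without advancing time (a new reading comes with each control period).
- robot.read_camera(name): name is "scene" or "top" or "wrist"; returns a dict with "pixels" (420x560x3 uint8, blue, green, red), "mtx" (3x3 intrinsics, pixels), "D" ([k1, k2, p1, p2, k3] as OpenCV has them; the pictures are not rectified), "eye" and "rotation" of the camera in the world. Camera axes: x right, y up, looking along -z (the intrinsics and any distortion apply to the point x, -y, -z); pixel columns grow to the right and rows downward; lengths in m; the calibration is good to about 2 mm. A picture is of the moment at which its call begins. There is no depth.
- robot.close_job(): hands the job in; it is judged then, once.
The state is a dict: "t": time; "q": joint angles; "dq": joint speeds; "joint_torque": joint torques, N m; "tool_pos": TCP position; "orientation": TCP orientation; "force": force on the tool from outside, world axes, zero at the start; "wrist_torque": the same for the moment, N m; "opening": finger opening in m; "gripper_force": force on a finger pad.
Only numpy, scipy, OpenCV 4.12 (cv2) and the standard library are available. Lean on these libraries where they do the work, as an engineer would, in place of code of your own. Each camera call takes 0.05 s, during which the arm holds its last target. There are 200 camera calls.

## Working session

There is one attempt and no reset: what is moved stays moved. The work goes in short steps, Python scripts to look and compute and a tool call to move; the robot and the scene stay as the last step left them, time stands still between calls to the robot, and variables do not carry over. Pictures are saved under pics/ and viewed, at most 10 in all, crops included, and the job is handed in when it is done.

Besides the shell and the picture viewer there is one more tool, called after "Call:" in YAML: its name, and indented under it one key for each argument. play_rows: Moves the arm, as the interface text tells. Its arguments: {"type":"object","properties":{"deltas":{"type":"array"},"newtons":{"type":"number"}},"required":["deltas"]}

```bash
mkdir -p pics; cat > h.py <<'E'
import numpy as np, cv2, json, pickle
from scipy.spatial.transform import Rotation as R
def snap(robot,name,tag):
    c=robot.read_camera(name); pickle.dump({k:np.array(v) for k,v in c.items()},open(f'pics/{tag}.pkl','wb'))
    cv2.imwrite(f'pics/{tag}.png',np.array(c['pixels'])); return c
def load(tag): return pickle.load(open(f'pics/{tag}.pkl','rb'))
def rot(c):
    r=np.array(c['rotation']); return r if r.shape==(3,3) else R.from_rotvec(r).as_matrix()
def px2w(c,uv,z):
    n=cv2.undistortPoints(np.array(uv,float).reshape(-1,1,2),c['mtx'],c['D']).reshape(-1,2)
    d=np.c_[n[:,0],-n[:,1],-np.ones(len(n))]@rot(c).T
    e=np.array(c['eye']); return e+d*((z-e[2])/d[:,2])[:,None]
def w2px(c,P):
    p=(np.array(P,float).reshape(-1,3)-c['eye'])@rot(c); p=p*[1,-1,-1]
    return cv2.projectPoints(p.reshape(-1,1,3),np.zeros(3),np.zeros(3),c['mtx'],c['D'])[0].reshape(-1,2)
E
python3 - <<'E'
from plant import robot
from h import *
a=snap(robot,'scene','s0');b=snap(robot,'top','t0')
print(a['eye'],b['eye'],np.shape(a['rotation']),b['mtx'])
print(robot.read_state())
E
```

```text
[ 1.51700834 -0.0266323   0.86184035] [ 0.32298711 -0.05879281  1.29817658] (3,) [[463.31290476   0.         273.71262321]
 [  0.         463.31290476 207.42796126]
 [  0.           0.           1.        ]]
{'t': 0.1, 'q': array([ 1.24159662e+00,  1.31057419e-01,  1.48917660e+00,  1.19304912e-05,
        1.52299688e+00, -8.53962551e-02]), 'dq': array([ 0.00023489, -0.00076018, -0.00153356, -0.00020032,  0.00107116,
       -0.00276769]), 'joint_torque': array([ 1.66422938e-03, -5.61334026e+01, -4.93100488e+01,  7.70975905e-02,
        2.88380828e-02, -8.70274698e-05]), 'tool_pos': array([0.14464254, 0.581776  , 0.21770579]), 'orientation': array([-3.81976161e-01, -3.11793210e+00,  2.51412427e-03]), 'force': array([-0.20969672,  0.54564467, -0.70141692]), 'wrist_torque': array([-0.00782302,  0.01181124, -0.0694975 ]), 'gripper_force': 0.0, 'opening': 0.09273121808086394}
```

View pics/s0.png

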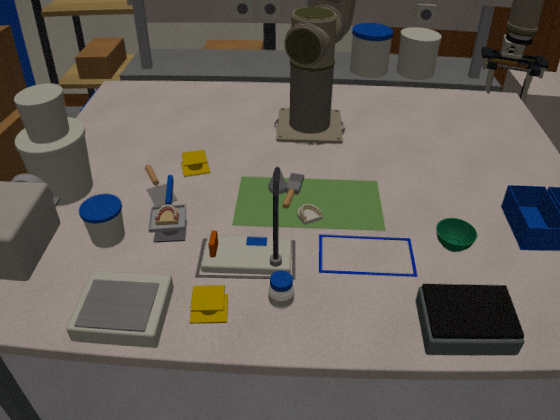

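View pics/t0.png

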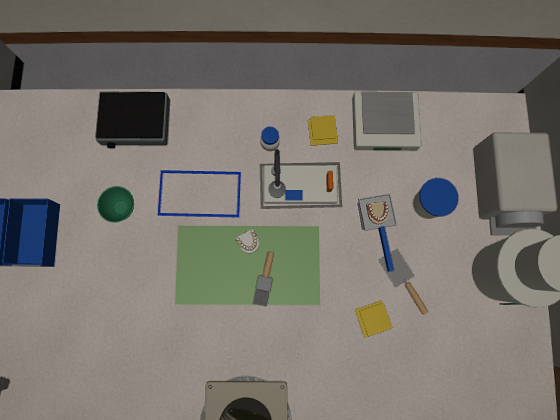

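Top view: lamp at (300,185) with its orange grip at (330,181), blue outline centre (199,194), tray with the pink-gummed model at (377,212) with its handle running to (390,268).
- Look-alikes: yellow stands at (323,130) and (373,319), a white spare model at (247,240), and a tub (438,197) and jar (270,138) with blue lids.
- Choice: the orange grip at (330,181), and the blue handle of the tray on the grey stand. I'll check both in a close crop.

```bash
python3 - <<'E'
from h import *
i=load('t0')['pixels']
cv2.imwrite('pics/c1.png',cv2.resize(i[150:230,150:350],None,fx=4,fy=4,interpolation=cv2.INTER_CUBIC))
cv2.imwrite('pics/c2.png',cv2.resize(i[180:290,345:465],None,fx=5,fy=5,interpolation=cv2.INTER_CUBIC))
E
```

```text
(no output)
```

View pics/c1.png

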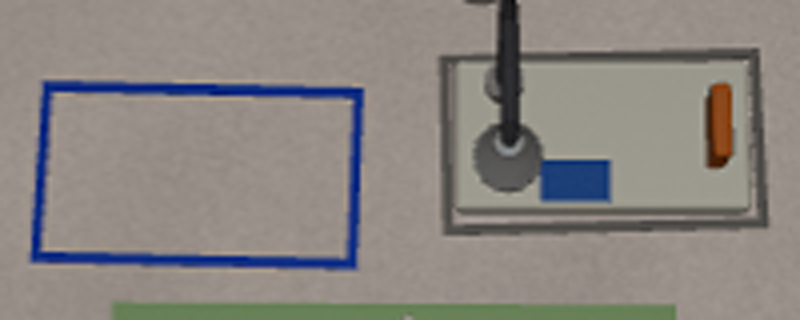

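View pics/c2.png

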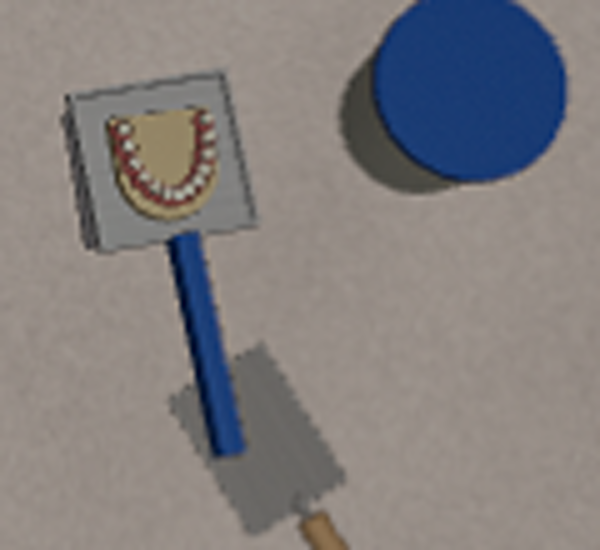

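The crops confirm it: blue outline corners at crop (43,82), (363,89), (357,269), (31,262); orange grip top (711–733, 83–158); the pink model in the grey tray with its blue handle ending at crop (230,455). The spatula blade lies under the handle's end.

```bash
cat >> h.py <<'E'
def fit(model,W):
    m=np.array(model,float);W=np.array(W)[:,:2];mc=m.mean(0);wc=W.mean(0);a=m-mc;b=W-wc
    th=np.arctan2((a[:,0]*b[:,1]-a[:,1]*b[:,0]).sum(),(a*b).sum())
    c,s=np.cos(th),np.sin(th);Rm=np.array([[c,-s],[s,c]]);t=wc-Rm@mc
    return t,np.degrees(th),np.abs(m@Rm.T+t-W).max()
E
python3 - <<'E'
from h import *
c=load('t0'); f=lambda L,k,o:(np.array(L)+.5)/k-.5+np.array(o)
def rect(L,z,hx,hy,k,o):  # order TL,TR,BR,BL ; up=+x, left=+y
    return fit([(hx,hy),(hx,-hy),(-hx,-hy),(-hx,hy)],px2w(c,f(L,k,o),z))
o1=(150,150);o2=(345,180)
print('mark',rect([(43,82),(363,89),(357,269),(31,262)],0,.067,.117,4,o1))
print('park',rect([(441,57),(758,49),(768,227),(445,235)],0,.067,.117,4,o1))
print('base',rect([(457,58),(749,57),(748,208),(456,207)],.024,.055,.105,4,o1))
print('grip',rect([(711,83),(733,84),(730,158),(708,157)],.066,.026,.007,4,o1))
print('tray',rect([(66,95),(223,71),(257,226),(100,250)],.051,.045,.045,5,o2))
h=px2w(c,f([(184,235),(229,455)],5,o2),.064);print('handle',h,np.degrees(np.arctan2(*(h[0]-h[1])[[1,0]])))
# refine blue outline by segmentation
hsv=cv2.cvtColor(c['pixels'],cv2.COLOR_BGR2HSV);m=cv2.inRange(hsv,(105,120,60),(130,255,255));m[:165]=0;m[225:]=0;m[:,:150]=0;m[:,250:]=0
v,u=np.nonzero(m);W=px2w(c,np.c_[u,v].astype(float),0)[:,:2].astype(np.float32);print(len(u),cv2.minAreaRect(W))
E
```

```text
mark (array([0.62166464, 0.14363052]), np.float64(-0.870855863715435), np.float64(0.0008450604823918018))
park (array([ 0.64839142, -0.14780058]), np.float64(1.8615513558295296), np.float64(0.0014064660990683042))
base (array([ 0.64912018, -0.14578787]), np.float64(0.16112265425961683), np.float64(0.0030710482885509816))
grip (array([ 0.64712396, -0.22407129]), np.float64(-3.321782216445189), np.float64(0.0006841722609793599))
tray (array([ 0.56148532, -0.35476251]), np.float64(9.584599521725693), np.float64(0.0015969986692276894))
handle [[ 0.51768169 -0.3622943   0.064     ]
 [ 0.39915982 -0.38190566  0.064     ]] 9.395382652349971
551 ((0.6222138404846191, 0.14394286274909973), (0.2321944683790207, 0.13346613943576813), 88.9957046508789)
```

```bash
cat >> h.py <<'E'
def togo(robot,p,yaw=None):
    """tool-frame mm to world TCP p after turning tool y to heading yaw (deg)"""
    s=robot.read_state(); M=R.from_rotvec(s['orientation']).as_matrix()
    cur=np.degrees(np.arctan2(M[1,1],M[0,1])); turn=0
    if yaw is not None: turn=-((yaw-cur+90)%180-90); 
    M2=M@R.from_rotvec([0,0,np.radians(turn)]).as_matrix()
    print('t %.2f'%s['t'],'pos',s['tool_pos'].round(4),'ytool %.2f'%cur,'tilt',M[:2,2].round(4),'F',s['force'].round(1),'open %.4f'%s['opening'],'turn %.2f'%turn,'tool mm',((np.array(p)-s['tool_pos'])@M2*1e3).round(1),'q',s['q'].round(2))
E
python3 -c "
from plant import robot
from h import *
togo(robot,[.58,-.224,.32],91)"
```

```text
t 0.10 pos [0.1446 0.5818 0.2177] ytool 76.03 tilt [-0.0005 -0.0015] F [-0.2  0.5 -0.7] open 0.0927 turn -14.97 tool mm [-421.2 -813.4 -101.3] q [ 1.24  0.13  1.49  0.    1.52 -0.09]
```

Call:
play_rows:
  deltas: [0,0,-25,-5,93,0,0,-25,-5,93,0,0,-25,-5,93,0,0,-25,0,93]

```text
t: 0.43
tool_pos: [0.1447, 0.5818, 0.319]
orientation: [0.037, -3.141, 0.002]
force: [-0.7, 0.4, 0.4]
opening: 0.0928
gripper_force: 0.0
```

Call:
play_rows:
  deltas: [-15,-29,0,0,93,-15,-29,0,0,93,-15,-29,0,0,93,-15,-29,0,0,93,-15,-29,0,0,93,-15,-29,0,0,93,-15,-29,0,0,93,-15,-29,0,0,93,-15,-29,0,0,93,-15,-29,0,0,93]

```text
t: 1.27
tool_pos: [0.3002, 0.2935, 0.3183]
orientation: [0.029, -3.141, 0.0]
force: [1.0, 0.9, 0.5]
opening: 0.0927
gripper_force: 0.0
```

Call:
play_rows:
  deltas: [-15,-29,0,0,93,-15,-29,0,0,93,-15,-29,0,0,93,-15,-29,0,0,93,-15,-29,0,0,93,-15,-29,0,0,93,-15,-29,0,0,93,-15,-29,0,0,93,-15,-29,0,0,93,-15,-29,0,0,93]

```text
t: 2.1
tool_pos: [0.4555, 0.0061, 0.3183]
orientation: [0.028, -3.141, -0.0]
force: [0.1, 0.4, 0.1]
opening: 0.0928
gripper_force: 0.0
```

Call:
play_rows:
  deltas: [-15,-29,0,0,93,-15,-29,0,0,93,-15,-29,0,0,93,-15,-29,0,0,93,-15,-29,0,0,93,-15,-29,0,0,93,-15,-29,0,0,93,-1,-1,0,0,93,0,0,0,0,93]

```text
t: 2.85
tool_pos: [0.5647, -0.1957, 0.3169]
orientation: [0.025, -3.139, -0.002]
force: [-0.2, 0.0, -0.4]
opening: 0.0926
gripper_force: 0.0
```

```bash
python3 -c "
from plant import robot
from h import *
togo(robot,[.647,-.224,.32],91)
c=snap(robot,'wrist','w1');print(c['eye'],rot(c))
c=snap(robot,'top','t1')"
```

```text
t 2.85 pos [ 0.5647 -0.1957  0.3169] ytool 90.90 tilt [-0.0027  0.0012] F [-0.2  0.  -0.4] open 0.0926 turn -0.10 tool mm [-81.8 -29.8  -3.4] q [-0.42  0.11  1.34 -0.    1.7  -2.01]
[ 0.49142303 -0.19702722  0.48278558] [[-1.57422204e-02 -9.65158511e-01 -2.61191944e-01]
 [ 9.99875954e-01 -1.50626024e-02 -4.60377405e-03]
 [ 5.09141302e-04 -2.61232018e-01  9.65275905e-01]]
```

View pics/w1.png

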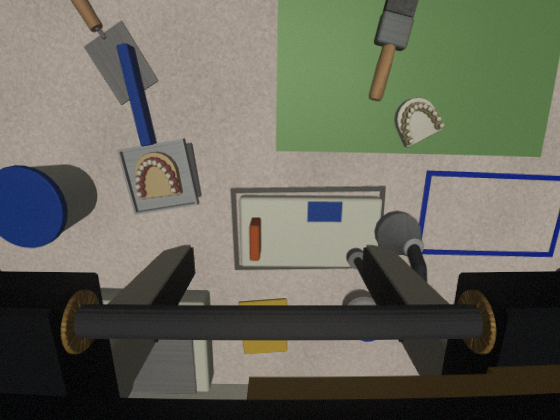

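Wrist view: base from (240,196) to (384,266), orange grip about (255,240), tray (160,175) with its handle's free end at (125,48). Enlarging the lamp base.

```bash
python3 - <<'E'
from h import *
i=load('w1')['pixels']
cv2.imwrite('pics/c3.png',cv2.resize(i[180:275,225:400],None,fx=4.5,fy=4.5,interpolation=cv2.INTER_CUBIC))
E
```

```text
(no output)
```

View pics/c3.png

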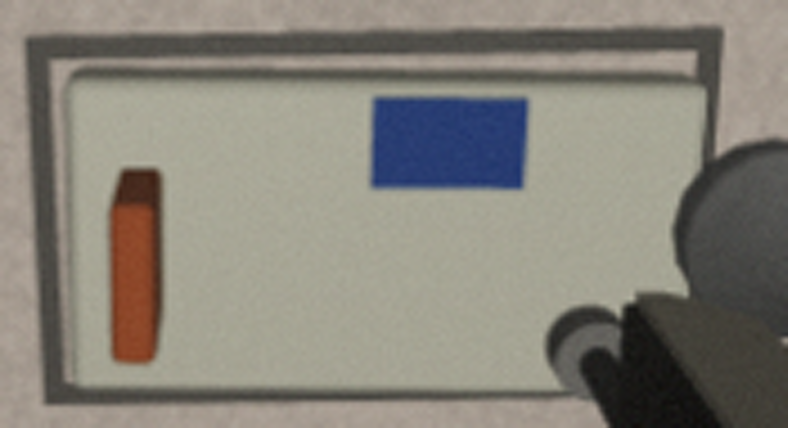

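```bash
python3 - <<'E'
from h import *
c=load('w1'); f=lambda L,k,o:(np.array(L)+.5)/k-.5+np.array(o)
o=(225,180)
print('grip',fit([(-.026,-.007),(-.026,.007),(.026,.007),(.026,-.007)],px2w(c,f([(112,204),(154,204),(154,361),(115,361)],4.5,o),.066)))
print('base',fit([(-.055,-.105),(-.055,.105),(.055,-.105)],px2w(c,f([(70,82),(707,86),(76,386)],4.5,o),.024)))
print('edges',[np.degrees(np.arctan2(-(b-a)[0],(b-a)[1])) for a,b in [px2w(c,f(q,4.5,o),.024) for q in ([(100,74),(680,82)],[(90,386),(560,393)])]])
print('park',fit([(-.067,-.117),(-.067,.117),(.067,-.117)],px2w(c,f([(27,38),(721,28),(47,404)],4.5,o),0)))
print('mark',fit([(-.067,-.117),(.067,-.117)],px2w(c,[(427,171),(418,255)],0)))
print('tray',fit([(-.045,-.045),(-.045,.045),(.045,.045),(.045,-.045)],px2w(c,[(121,151),(189,138),(198,201),(135,212)],.051)))
h=px2w(c,[(147,143),(125,45)],.064);print(h)
E
```

```text
grip (array([ 0.64809749, -0.22654595]), np.float64(0.3360929870529074), np.float64(0.0010344119976339605))
base (array([ 0.64819562, -0.14619838]), np.float64(0.3081574211121839), np.float64(0.003375964107480145))
edges [np.float64(0.11182183634087187), np.float64(-0.09140146734322044)]
park (array([ 0.6491894 , -0.14810576]), np.float64(1.7858985631241657), np.float64(0.0008686983259380554))
mark (array([0.61951032, 0.14638768]), np.float64(1.582065333177633), np.float64(0.0006269703454262476))
tray (array([ 0.56125854, -0.35323029]), np.float64(8.711321008914535), np.float64(0.004633018364842978))
[[ 0.51677383 -0.36276313  0.064     ]
 [ 0.40162134 -0.38057355  0.064     ]]
```

Call:
play_rows:
  deltas: [-16,-6,0,0.6,93,-16,-6,0,0,93,-17,-6,0,0,93,-17,-6,0,0,93,-17,-6,5,0,93,0,0,30,0,93,0,0,30,0,93,0,0,30,0,93,0,0,30,0,93]

```text
t: 3.7
tool_pos: [0.6482, -0.2218, 0.1933]
orientation: [-0.015, 3.14, -0.0]
force: [-0.2, 0.4, 0.6]
opening: 0.093
gripper_force: 0.0
```

```bash
python3 -c "
from plant import robot
from h import *
togo(robot,[.648,-.2262,.031],90.3)"
```

```text
t 3.70 pos [ 0.6482 -0.2218  0.1933] ytool 90.53 tilt [ 0.0011 -0.0002] F [-0.2  0.4  0.6] open 0.0930 turn 0.23 tool mm [  0.4  -4.4 162.3] q [-0.4   0.37  1.25  0.    1.52 -1.98]
```

Call:
play_rows:
  deltas: [0,-4,22,0.2,93,0,0,28,0,93,0,0,28,0,93,0,0,28,0,70,0,0,28,0,50,0,0,20,0,50,0,0,8,0,50,0,0,0,0,50,0,0,0,0,50]
  newtons: 10

```text
t: 4.45
tool_pos: [0.6485, -0.2268, 0.0328]
orientation: [-0.008, 3.141, -0.0]
force: [-0.1, -0.2, 0.7]
opening: 0.0577
gripper_force: 0.0
```

```bash
python3 -c "
from plant import robot
from h import *
togo(robot,[.648,-.2262,.031],90.3)"
```

```text
t 4.45 pos [ 0.6485 -0.2268  0.0328] ytool 90.28 tilt [ 0.0007 -0.0002] F [-0.1 -0.2  0.7] open 0.0577 turn -0.02 tool mm [0.5 0.6 1.8] q [-0.41  0.5   1.38  0.    1.25 -1.99]
```

Call:
play_rows:
  deltas: [0,0,0,0,12,0,0,0,0,8,0,0,0,0,5,0,0,0,0,5,0,0,0,0,5,0,0,0,0,5,0,0,0,0,5,0,0,0,0,5]
  newtons: 10

```text
t: 5.12
tool_pos: [0.6482, -0.2274, 0.0318]
orientation: [-0.006, 3.142, 0.0]
force: [-0.0, 0.2, 2.1]
opening: 0.014
gripper_force: 10.0
```

Call:
play_rows:
  deltas: [0,0,0,0,5,0,0,0,0,5,0,2,0,0,5,0.5,5,0,0,5,0.9,10,0,0,5,0.9,10,0,0,5,0.9,10,0,0,5,0.9,10,0,0,5]
  newtons: 45

```text
t: 5.78
tool_pos: [0.644, -0.1813, 0.0318]
orientation: [-0.005, 3.141, -0.002]
force: [0.7, -4.8, 0.8]
opening: 0.014
gripper_force: 45.0
```

```bash
python3 -c "
from plant import robot
from h import *
togo(robot,[.6207,.0638,.032],89.1)"
```

```text
t 5.78 pos [ 0.644  -0.1813  0.0318] ytool 90.18 tilt [ 0.0007 -0.0015] F [ 0.7 -4.8  0.8] open 0.0140 turn 1.08 tool mm [ 27.2 244.7  -0.6] q [-0.35  0.46  1.44 -0.    1.24 -1.92]
```

Call:
play_rows:
  deltas: [1,11,0,0,5,1,11,0,0,5,1,11,0,0,5,1,11,0,0,5,1,11,0,0,5,1,11,0,0,5,1,11,0,0,5,1,11,0,0,5,1,11,0,0,5,1,11,0,0,5]

```text
t: 6.62
tool_pos: [0.6336, -0.0711, 0.0318]
orientation: [-0.005, 3.141, -0.002]
force: [0.3, -6.0, 0.7]
opening: 0.0136
gripper_force: 45.0
```

Call:
play_rows:
  deltas: [1,11,0,0.1,5,1,11,0,0.1,5,1,11,0,0.1,5,1,11,0,0.1,5,1,11,0,0.1,5,1,11,0,0.1,5,1,11,0,0.1,5,1,11,0,0.1,5,1,7,0,0.1,5,1,4,0,0.1,5]

```text
t: 7.45
tool_pos: [0.6239, 0.0286, 0.0318]
orientation: [0.021, 3.141, -0.001]
force: [0.8, -6.4, 1.3]
opening: 0.0134
gripper_force: 45.0
```

```bash
python3 -c "
from plant import robot
from h import *
togo(robot,[.6207,.0638,.032],89.1)"
```

```text
t 7.45 pos [0.6239 0.0286 0.0318] ytool 89.24 tilt [ 0.0006 -0.0008] F [ 0.8 -6.4  1.3] open 0.0134 turn 0.14 tool mm [ 3.8 35.2 -0.2] q [-0.04  0.35  1.58 -0.    1.2  -1.59]
```

Call:
play_rows:
  deltas: [0.8,8,0,0.1,5,0.8,8,0,0,5,0.8,7,0,0,5,0.8,5,0,0,5,0,3,0,0,5,0,0,0,0,5,0,0,0,0,5]

```text
t: 8.03
tool_pos: [0.621, 0.0597, 0.0318]
orientation: [0.024, 3.141, 0.001]
force: [0.1, -0.8, 3.2]
opening: 0.0137
gripper_force: 45.0
```

```bash
python3 - <<'E'
from plant import robot
from h import *
togo(robot,[.6207,.0638,.032],89.1)
c=snap(robot,'top','t2')
a=cv2.resize(c['pixels'][155:225,150:250],None,fx=6,fy=6,interpolation=cv2.INTER_CUBIC)
cv2.imwrite('pics/c4.png',a)
snap(robot,'scene','s2')
E
```

```text
t 8.03 pos [0.621  0.0597 0.0318] ytool 89.14 tilt [0.0001 0.0004] F [ 0.1 -0.8  3.2] open 0.0137 turn 0.04 tool mm [ 0.4  4.1 -0.2] q [ 0.01  0.35  1.59  0.    1.2  -1.54]
```

View pics/c4.png

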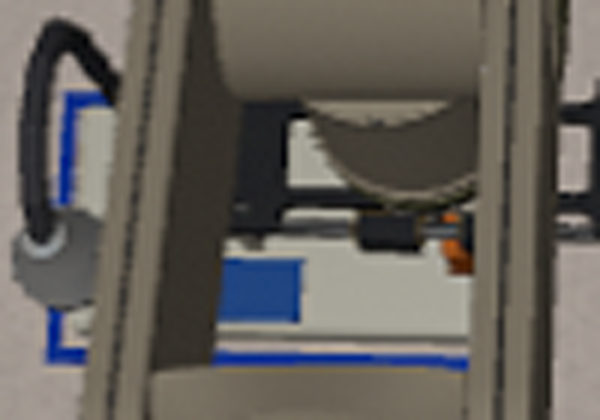

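The lamp is mostly within the blue outline, but the gap on the left is still wide (crop 65–80), consistent with 4 mm left to go. I'll finish the slide, release and look unobstructed.

Call:
play_rows:
  deltas: [0.2,2,0,0,5,0.2,2,0,0,5,0,0.1,0,0,5,0,0,0,0,5,0,0,0,0,5]

```text
t: 8.55
tool_pos: [0.6209, 0.0629, 0.0318]
orientation: [0.024, 3.141, -0.001]
force: [0.6, -5.8, 3.7]
opening: 0.0138
gripper_force: 45.0
```

Call:
play_rows:
  deltas: [0,0,0,0,30,0,0,0,0,50,0,0,0,0,50,0,0,0,0,50,0,0,0,0,50,0,0,-20,0,50,0,0,-28,0,50,0,0,-30,0,60,0,0,-30,0,60,0,0,-30,0,60]

```text
t: 9.38
tool_pos: [0.6203, 0.0638, 0.1708]
orientation: [-0.024, -3.141, -0.0]
force: [0.0, 0.5, 0.6]
opening: 0.0599
gripper_force: 0.0
```

Call:
play_rows:
  deltas: [0,0,-30,0,60,0,0,-30,0,60,0,0,-30,0,60,0,-25,-30,0,60,0,-28,-20,0,60,5,-30,-10,0,60,15,-30,0,0,60,15,-30,0,0,60,15,-30,0,0,60,0,0,0,0,60]

```text
t: 10.22
tool_pos: [0.566, -0.1133, 0.32]
orientation: [-0.031, -3.141, 0.003]
force: [-0.5, -0.3, -0.2]
opening: 0.0599
gripper_force: 0.0
```

```bash
python3 - <<'E'
from plant import robot
from h import *
togo(robot,[.6207,.0638,.032],89.1)
c=snap(robot,'top','t3');w=snap(robot,'wrist','w3')
a=cv2.resize(c['pixels'][160:225,150:250],None,fx=6,fy=6,interpolation=cv2.INTER_CUBIC)
b=cv2.resize(w['pixels'],None,fx=600/560,fy=600/560)
cv2.imwrite('pics/c5.png',a); cv2.imwrite('pics/c6.png',w['pixels'])
E
```

```text
t 10.22 pos [ 0.566  -0.1133  0.32  ] ytool 88.89 tilt [-0.0004 -0.0021] F [-0.5 -0.3 -0.2] open 0.0599 turn -0.21 tool mm [-52.  178.5 287.6] q [-0.28  0.05  1.39 -0.    1.7  -1.84]
```

View pics/c5.png

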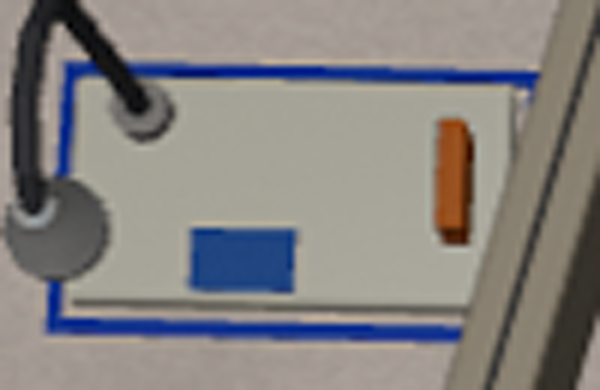

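```bash
python3 - <<'E'
from h import *
c=load('t3'); f=lambda L,k,o:(np.array(L)+.5)/k-.5+np.array(o);o=(150,160)
print('base',fit([(.055,.105),(.055,-.105),(-.055,.105)],px2w(c,f([(76,80),(516,87),(70,300)],6,o),.024)))
g=px2w(c,f([(437,119),(466,120),(462,236),(435,234)],6,o),.066)
print('grip',fit([(.026,.007),(.026,-.007),(-.026,-.007),(-.026,.007)],g))
print('mark',fit([(.067,.117),(-.067,.117)],px2w(c,f([(66,62),(46,333)],6,o),0)))
m=[.6219,.1438];t=np.radians(-.9);Rm=np.array([[np.cos(t),-np.sin(t)],[np.sin(t),np.cos(t)]])
for z,hx,hy in ((.024,.055,.105),(0,.055,.105),(0,.067,.117)):
  P=[list(Rm@[a*hx,b*hy]+m)+[z] for a,b in((1,1),(1,-1),(-1,-1),(-1,1))]
  print(((w2px(c,P)-o+.5)*6-.5).round(0).tolist())
w=load('w3');b=w['pixels'];
P=[list(Rm@[a*.055,b*.105]+m)+[.024] for a,b in((1,1),(1,-1),(-1,-1),(-1,1))];print(w2px(w,P).round(0).tolist())
E
```

```text
base (array([0.62014124, 0.14204457]), np.float64(-0.5207666232270607), np.float64(0.0027428564726211524))
grip (array([0.61863991, 0.06424445]), np.float64(-0.1505108028627511), np.float64(0.001442535220514518))
mark (array([0.62174942, 0.14294122]), np.float64(-1.0587027375989764), np.float64(0.0002295689635177789))
[[76.0, 73.0], [517.0, 82.0], [508.0, 310.0], [60.0, 300.0]]
[[87.0, 86.0], [520.0, 95.0], [512.0, 319.0], [71.0, 310.0]]
[[64.0, 62.0], [546.0, 72.0], [536.0, 345.0], [45.0, 334.0]]
[[512.0, 244.0], [378.0, 245.0], [384.0, 173.0], [526.0, 174.0]]
```

View pics/c6.png

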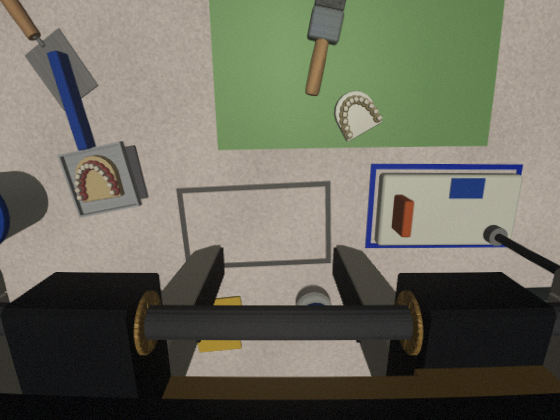

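The wrist view shows the base inside the blue outline (mark 368–521, 164–247; base 382–520, 174–245). I'll measure the gaps on the two near sides numerically, on the rectified bench plane.

```bash
cat > gap.py <<'E'
from h import *
import sys
w=load(sys.argv[1]);img=w['pixels'];m=[.6219,.1438];t=np.radians(-.9);Rm=np.array([[np.cos(t),-np.sin(t)],[np.sin(t),np.cos(t)]])
def prof(A,B,avg):  # mean over avg (lamp frame), sample along
    out=[]
    for s in B:
        P=[list(Rm@np.array(A(s,a))+m)+[0] for a in avg]
        uv=w2px(w,P).astype(np.float32).reshape(-1,1,2)
        out.append(cv2.remap(img,uv,None,cv2.INTER_LINEAR).reshape(-1,3).mean(0))
    return np.array(out).round(0).astype(int)
xs=np.arange(-.072,-.044,.001);ys=np.arange(-.122,-.094,.001)
for nm,r in (('-x near -y',np.arange(-.09,-.06,.002)),('-x near +y',np.arange(.06,.09,.002))):
    print(nm);p=prof(lambda s,a:(s,a),xs,r);print(' '.join(f'{int(round(s*1e3))}:{b[0]}/{b[2]}' for s,b in zip(xs,p)))
for nm,r in (('-y near -x',np.arange(-.045,-.02,.002)),('-y near +x',np.arange(.02,.045,.002))):
    print(nm);p=prof(lambda s,a:(a,s),ys,r);print(' '.join(f'{int(round(s*1e3))}:{b[0]}/{b[2]}' for s,b in zip(ys,p)))
E
python3 gap.py w3; python3 gap.py t3|head -4
```

```text
-x near -y
-72:150/171 -71:149/171 -70:149/171 -69:150/171 -68:149/166 -67:145/150 -66:137/90 -65:131/40 -64:133/34 -63:133/33 -62:133/33 -61:133/34 -60:134/43 -59:136/65 -58:142/111 -57:148/149 -56:151/173 -55:150/172 -54:139/159 -53:120/137 -52:87/99 -51:89/101 -50:103/116 -49:123/138 -48:137/153 -47:147/165 -46:153/171 -45:157/175
-x near +y
-72:149/170 -71:149/170 -70:148/170 -69:147/169 -68:142/159 -67:137/136 -66:130/93 -65:128/50 -64:127/23 -63:127/23 -62:127/24 -61:127/24 -60:128/24 -59:132/62 -58:137/106 -57:143/147 -56:146/162 -55:145/167 -54:140/160 -53:115/132 -52:87/98 -51:85/96 -50:102/114 -49:128/143 -48:138/155 -47:145/162 -46:149/167 -45:153/169
-y near -x
-122:150/171 -121:149/171 -120:146/165 -119:136/136 -118:127/86 -117:130/53 -116:133/39 -115:134/36 -114:134/37 -113:134/37 -112:134/37 -111:136/56 -110:141/107 -109:146/151 -108:149/168 -107:149/171 -106:147/168 -105:127/146 -104:89/102 -103:67/76 -102:61/69 -101:60/68 -100:66/74 -99:80/90 -98:102/115 -97:120/135 -96:132/148 -95:141/158
-y near +x
-122:153/175 -121:153/175 -120:149/167 -119:138/135 -118:128/88 -11
[... 246 characters left out ...]
34 -96:130/146 -95:139/155
-x near -y
-72:131/152 -71:131/153 -70:130/149 -69:129/144 -68:128/138 -67:129/117 -66:130/94 -65:130/73 -64:130/66 -63:130/59 -62:130/56 -61:131/68 -60:132/81 -59:133/98 -58:136/122 -57:138/146 -56:136/157 -55:126/145 -54:116/134 -53:107/123 -52:101/116 -51:94/108 -50:100/114 -49:116/130 -48:131/146 -47:139/154 -46:143/158 -45:147/162
-x near +y
-72:146/164 -71:146/166 -70:144/163 -69:142/161 -68:140/147 -67:140/110 -66:141/74 -65:141/46 -64:141/33 -63:141/19 -62:141/19 -61:142/33 -60:142/48 -59:143/78 -58:145/118 -57:146/157 -56:142/162 -55:133/152 -54:125/142 -53:112/126 -52:99/111 -51:87/97 -50:102/113 -49:122/134 -48:141/154 -47:146/160 -46:151/164 -45:154/168
```

The lamp sits square and within about 1 mm of centre: gaps are 5.4 and 5.7 mm against a nominal 4, with the base edges rounded. Now the tray.

Call:
play_rows:
  deltas: [0,0,0,-5,60,0,0,0,-5.2,60]

```text
t: 10.48
tool_pos: [0.5684, -0.1076, 0.3196]
orientation: [-0.262, 3.131, 0.001]
force: [-0.4, 0.2, 0.1]
opening: 0.0601
gripper_force: 0.0
```

```bash
python3 -c "
from plant import robot
from h import *
togo(robot,[.439,-.3745,.15],99.2)"
```

```text
t 10.48 pos [ 0.5684 -0.1076  0.3196] ytool 99.58 tilt [0.0001 0.0006] F [-0.4  0.2  0.1] open 0.0601 turn 0.38 tool mm [ 170.5 -242.9  169.4] q [-0.28  0.05  1.39  0.    1.7  -2.01]
```

Call:
play_rows:
  deltas: [19,-27,10,0.3,60,19,-27,10,0,60,19,-27,10,0,60,19,-27,10,0,60,19,-27,10,0,60,19,-27,15,0,60,19,-27,20,0,60,19,-27,20,0,60,18,-27,20,0,60,0,0,20,0,60]

```text
t: 11.32
tool_pos: [0.4369, -0.379, 0.1736]
orientation: [0.244, -3.131, 0.003]
force: [0.3, 1.2, -0.4]
opening: 0.06
gripper_force: 0.0
```

Call:
play_rows:
  deltas: [0,0,10,0,60,0,0,0,0,60,0,0,0,0,60,0,0,0,0,60]

```text
t: 11.65
tool_pos: [0.44, -0.3747, 0.1662]
orientation: [-0.25, 3.13, -0.002]
force: [1.0, -0.2, 0.2]
opening: 0.0599
gripper_force: 0.0
```

```bash
python3 - <<'E'
from plant import robot
from h import *
togo(robot,[.439,-.3745,.033],99.2)
c=snap(robot,'wrist','w4');b=c['pixels'].astype(int)
m=((b[...,0]-b[...,2]>40)).astype(np.uint8)
n,l,s,ce=cv2.connectedComponentsWithStats(m)
for i in range(1,n):
    if s[i,4]>300: print(s[i],ce[i].round(1))
for x in (-.125,-.155,-.166,-.045): 
    t=np.radians(9.2);P=np.array([.5613,-.354])+x*np.array([np.cos(t),np.sin(t)]);n2=np.array([-np.sin(t),np.cos(t)])*.007
    print(x,w2px(c,[list(P-n2)+[.064],list(P+n2)+[.064]]).round(0).tolist())
cv2.imwrite('pics/c7.png',c['pixels'])
E
```

```text
t 11.65 pos [ 0.44   -0.3747  0.1662] ytool 99.15 tilt [ 0.0015 -0.0011] F [ 1.  -0.2  0.2] open 0.0599 turn -0.05 tool mm [  1.1   0.5 133.2] q [-0.79  0.1   1.62  0.    1.42 -2.52]
[ 265  163   17  132 1962] [273.4 227.5]
-0.125 [[271.0, 210.0], [288.0, 210.0]]
-0.155 [[271.0, 175.0], [288.0, 175.0]]
-0.166 [[271.0, 162.0], [288.0, 162.0]]
-0.045 [[272.0, 294.0], [287.0, 294.0]]
```

View pics/c7.png

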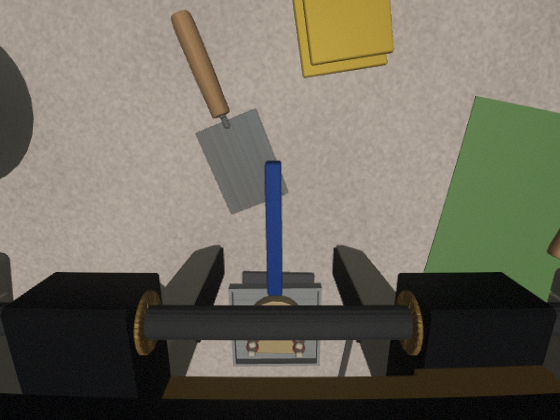

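The handle is at columns 265–282 against a finger centre line near 278, so it lies about 4.5 mm towards tool -y and about 0.5° off. I'll correct for that and descend.

Call:
play_rows:
  deltas: [1,-4,15,-0.5,50,0,0,25,0,50,0,0,25,0,50,0,0,25,0,50,0,0,20,0,50,0,0,13,0,50,0,0,9,0,50,0,0,0,0,50,0,0,0,0,50]
  newtons: 8

```text
t: 12.45
tool_pos: [0.4387, -0.3797, 0.0336]
orientation: [-0.262, 3.13, -0.001]
force: [0.2, 0.1, 1.1]
opening: 0.0501
gripper_force: 0.0
```

Call:
play_rows:
  deltas: [0,0,0,0,24,0,0,0,0,20,0,0,0,0,16,0,0,0,0,12,0,0,0,0,5,0,0,0,0,5,0,0,0,0,5,0,0,0,0,5,0,0,0,0,5]

```text
t: 13.2
tool_pos: [0.4381, -0.3795, 0.0327]
orientation: [-0.261, 3.131, -0.0]
force: [-1.1, 0.4, 0.4]
opening: 0.014
gripper_force: 8.0
```

```bash
python3 - <<'E'
from plant import robot
from h import *
togo(robot,[.439,-.379,.033],99.7)
E
```

```text
t 13.20 pos [ 0.4381 -0.3795  0.0327] ytool 99.54 tilt [ 0. -0.] F [-1.1  0.4  0.4] open 0.0140 turn -0.16 tool mm [-0.9  0.3 -0.3] q [-0.8   0.24  1.72  0.    1.18 -2.54]
```

Call:
play_rows:
  deltas: [0,0,0,0,5,0,0,0,0,5,0,0,0,0,5,0,0,-2,0,5,0,0,-4,0,5,0,0,-7,0,5,0,0,-7,0,5,0,0,-7,0,5,0,0,-4,0,5,0,0,0,0,5]
  newtons: 60

```text
t: 14.03
tool_pos: [0.4389, -0.3803, 0.0656]
orientation: [-0.261, 3.129, -0.003]
force: [-0.4, -0.0, -1.6]
opening: 0.0139
gripper_force: 60.0
```

Call:
play_rows:
  deltas: [0,0,-5,0,5,0,0,-8,0,5,0,0,-8,0,5,0,0,-8,0,5,0,0,-8,0,5,0,0,-8,0,5,0,0,-8,0,5,0,0,-8,0,5,0,0,-5,0,5,0,0,0,0,5]

```text
t: 14.87
tool_pos: [0.4388, -0.3802, 0.1315]
orientation: [-0.261, 3.129, -0.003]
force: [0.3, -0.4, -1.4]
opening: 0.0136
gripper_force: 60.0
```

```bash
python3 - <<'E'
from plant import robot
from h import *
togo(robot,[.40,.08,.13],90)
c=snap(robot,'wrist','w5');snap(robot,'scene','s5');snap(robot,'top','t5')
a=load('w5')['pixels'][230:400,190:360];b=load('w4')['pixels'][230:400,190:360]
s=load('s5')['pixels'][110:270,70:270]
cv2.imwrite('pics/c8.png',np.hstack([cv2.resize(a,(400,400)),cv2.resize(s,(400,400))]))
E
```

```text
t 14.87 pos [ 0.4388 -0.3802  0.1315] ytool 99.53 tilt [ 0.0018 -0.0018] F [ 0.3 -0.4 -1.4] open 0.0136 turn 9.53 tool mm [ 38.8 460.2   0.6] q [-0.8   0.13  1.65  0.    1.36 -2.54]
```

```bash
cat > tr.py <<'E'
from h import *
import sys
c=load(sys.argv[1]);img=cv2.cvtColor(c['pixels'],cv2.COLOR_BGR2GRAY)
T=np.array(eval(sys.argv[2]));psi=np.radians(float(sys.argv[3])) # TCP, tray yaw
d=np.array([np.cos(psi),np.sin(psi)]);n=np.array([-d[1],d[0]])
def W(x,y,z): return list(T[:2]+d*(x+.125)+n*y)+[T[2]+.007+z]
def g(pts): return cv2.remap(img,w2px(c,pts).astype(np.float32).reshape(-1,1,2),None,1).mean()
def show(nm,f,S,avg): print(nm,' '.join(f'{int(round(s*1e3))}:{g([f(s,a) for a in avg]):.0f}' for s in S))
k=.001
A=np.arange
for y in (-.035,.035):
    show(f'-x rim y{y}',lambda s,a:W(s,a,.011),A(-.052,-.036,k),A(y-.004,y+.004,k))
    show(f'+x rim y{y}',lambda s,a:W(s,a,.011),A(.032,.054,k),A(y-.004,y+.004,k))
for x in (-.040,.038):
    for sg in (-1,1): show(f'y rim x{x}',lambda s,a:W(a,sg*s,.011),A(.036,.054,k),A(x-.002,x+.0021,k))
img=cv2.subtract(c['pixels'][...,0],c['pixels'][...,2])
show('handle end',lambda s,a:W(s,a,.024),A(-.174,-.156,k),A(-.004,.004,k))
for x in (-.15,-.075):
    show(f'handle y x{x}',lambda s,a:W(a,s,.024),A(-.012,.013,k),A(x-.004,x+.004,k))
E
python3 tr.py w5 "[.4388,-.3802,.1315]" 9.53
```

```text
-x rim y-0.035 -52:44 -51:43 -50:43 -49:44 -48:28 -47:11 -46:10 -45:11 -44:11 -43:9 -42:12 -41:10 -40:10 -39:11 -38:9 -37:11
+x rim y-0.035 32:0 33:0 34:0 35:0 36:0 37:0 38:0 39:0 40:0 41:0 42:0 43:0 44:0 45:0 46:0 47:0 48:0 49:0 50:0 51:0 52:0 53:0
-x rim y0.035 -52:43 -51:44 -50:43 -49:43 -48:23 -47:10 -46:10 -45:10 -44:9 -43:11 -42:10 -41:10 -40:9 -39:10 -38:10 -37:9
+x rim y0.035 32:0 33:0 34:0 35:0 36:0 37:0 38:0 39:0 40:0 41:0 42:0 43:0 44:0 45:0 46:0 47:0 48:0 49:0 50:0 51:0 52:0 53:0
y rim x-0.04 36:10 37:11 38:10 39:11 40:10 41:10 42:8 43:11 44:8 45:10 46:10 47:10 48:10 49:8 50:9 51:10 52:11 53:8
y rim x-0.04 36:10 37:11 38:11 39:9 40:8 41:10 42:10 43:9 44:11 45:11 46:10 47:10 48:8 49:9 50:10 51:10 52:10 53:10
y rim x0.038 36:0 37:0 38:0 39:0 40:0 41:0 42:0 43:0 44:0 45:0 46:0 47:0 48:0 49:0 50:0 51:0 52:0 53:0
y rim x0.038 36:0 37:0 38:0 39:0 40:0 41:0 42:0 43:0 44:0 45:0 46:0 47:0 48:0 49:0 50:0 51:0 52:0 53:0
handle end -174:0 -173:0 -172:0 -171:0 -170:0 -169:23 -168:31 -167:32 -166:33 -165:34 -164:67 -163:83 -162:87 -161:88 -160:87 -159:88 -158:87 -157:87
handle y x-0.15 -12:0 -11:0 -10:0 -9:0 -8:0 -7:1 -6:71 -5:86 -4:87 -3:89 -2:89 -1:89 0:89 1:89 2:89 3:90 4:89 5:87 6:75 7:9 8:0 9:0 10:0 11:0 12:0
handle y x-0.075 -12:0 -11:0 -10:0 -9:0 -8:0 -7:2 -6:27 -5:33 -4:35 -3:35 -2:35 -1:35 0:35 1:35 2:35 3:35 4:35 5:35 6:31 7:9 8:0 9:0 10:0 11:0 12:0
```

```bash
cat > fr.py <<'E'
from h import *
import sys
def run(tag,T,psi):
    c=load(tag);img=cv2.cvtColor(c['pixels'],cv2.COLOR_BGR2GRAY);psi=np.radians(psi)
    d=np.array([np.cos(psi),np.sin(psi)]);n=np.array([-d[1],d[0]])
    def W(x,y,z): return list(T[:2]+d*(x+.1265)+n*y)+[T[2]+.007+z]
    for y in (-.035,0,.035):
        print(tag,'front y%+.3f'%y,' '.join(f"{int(round(z*1e3))}:{cv2.remap(img,w2px(c,[W(.045,y+a,z) for a in np.arange(-.006,.0061,.002)]).astype(np.float32).reshape(-1,1,2),None,1).mean():.0f}" for z in np.arange(-.012,.024,.0015)))
if len(sys.argv)>1: run(sys.argv[1],np.array(eval(sys.argv[2])),float(sys.argv[3]))
else:
    run('s0',np.array([.4385,-.3799,.033]),9.6); run('s5',np.array([.4388,-.3802,.1315]),9.6)
E
python3 fr.py
```

```text
s0 front y-0.035 -12:124 -10:125 -9:125 -8:127 -6:131 -5:132 -3:121 -2:107 0:89 1:70 3:61 4:61 6:61 7:66 9:75 10:95 12:113 13:115 15:114 16:113 18:113 19:115 21:117 22:117 24:116
s0 front y+0.000 -12:53 -10:48 -9:47 -8:47 -6:47 -5:48 -3:50 -2:53 0:56 1:59 3:60 4:60 6:62 7:68 9:77 10:95 12:114 13:119 15:121 16:118 18:115 19:103 21:83 22:70 24:67
s0 front y+0.035 -12:71 -10:71 -9:71 -8:71 -6:70 -5:68 -3:67 -2:66 0:63 1:61 3:60 4:60 6:62 7:69 9:78 10:94 12:110 13:116 15:119 16:119 18:116 19:114 21:109 22:105 24:104
s5 front y-0.035 -12:145 -10:145 -9:145 -8:145 -6:144 -5:139 -3:126 -2:108 0:82 1:65 3:64 4:64 6:70 7:80 9:95 10:107 12:114 13:117 15:117 16:116 18:116 19:116 21:117 22:118 24:118
s5 front y+0.000 -12:99 -10:101 -9:100 -8:100 -6:100 -5:97 -3:90 -2:82 0:70 1:63 3:63 4:64 6:69 7:80 9:97 10:111 12:120 13:122 15:114 16:103 18:88 19:76 21:70 22:67 24:68
s5 front y+0.035 -12:142 -10:139 -9:131 -8:121 -6:112 -5:104 -3:97 -2:87 0:72 1:64 3:64 4:65 6:70 7:81 9:98 10:111 12:120 13:123 15:121 16:118 18:115 19:112 21:111 22:109 24:106
```

The tray came up within about 1 mm of level, and the lifted weight (about 1.6 N) matches tray plus model. Next I'll square it up and carry it round in front of the robot.

Call:
play_rows:
  deltas: [0,0,0,0.5,5,0,0,0,1,5,0,0,0,1.2,5,0,0,0,1.4,5,0,0,0,1.4,5,0,0,0,1.3,5,0,0,0,1.2,5,0,0,0,1,5,0,0,0,0.5,5,0,0,0,0,5]

```text
t: 15.85
tool_pos: [0.4381, -0.3795, 0.1297]
orientation: [0.0, 3.142, -0.0]
force: [0.6, 0.6, -2.3]
opening: 0.0135
gripper_force: 60.0
```

Call:
play_rows:
  deltas: [1,3,0,0,5,2,7,0,0,5,2,10,0,0,5,2,12,0,0,5,2,14,0,0,5,2,14,0,0,5,2,14,0,0,5,2,14,0,0,5,2,14,0,0,5,2,14,0,0,5]

```text
t: 16.68
tool_pos: [0.4186, -0.2618, 0.1295]
orientation: [0.002, -3.142, -0.0]
force: [0.8, 1.1, -1.4]
opening: 0.0138
gripper_force: 60.0
```

Call:
play_rows:
  deltas: [2,14,0,0,5,2,14,0,0,5,2,14,0,0,5,2,14,0,0,5,2,14,0,0,5,2,14,0,0,5,2,14,0,0,5,2,14,0,0,5,2,14,0,0,5,2,14,0,0,5]

```text
t: 17.52
tool_pos: [0.3986, -0.1221, 0.1296]
orientation: [-0.001, 3.141, 0.0]
force: [0.3, 0.4, -1.9]
opening: 0.0137
gripper_force: 60.0
```

Call:
play_rows:
  deltas: [1,14,0,0,5,1,14,0,0,5,1,14,0,0,5,1,14,0,0,5,1,14,0,0,5,1,14,0,0,5,1,14,0,0,5,1,14,0,0,5,1,14,0,0,5,1,14,0,0,5]

```text
t: 18.35
tool_pos: [0.3884, 0.0178, 0.1297]
orientation: [-0.001, 3.141, 0.0]
force: [0.1, 0.4, -2.2]
opening: 0.0139
gripper_force: 60.0
```

```bash
python3 -c "
from plant import robot
from h import *
togo(robot,[.365,.2147,.078],90)"
```

```text
t 18.35 pos [0.3884 0.0178 0.1297] ytool 90.04 tilt [0.0002 0.0001] F [ 0.1  0.4 -2.2] open 0.0139 turn 0.04 tool mm [ 23.4 196.9  51.7] q [-0.09 -0.42  2.15  0.    1.41 -1.66]
```

Call:
play_rows:
  deltas: [2,14,1,0,5,2,14,3,0,5,2,14,4,0,5,2,14,4,0,5,2,14,4,0,5,2,14,4,0,5,2,14,4,0,5,2,14,4,0,5,2,14,4,0,5,2,14,4,0,5]

```text
t: 19.18
tool_pos: [0.3681, 0.1577, 0.0935]
orientation: [-0.001, 3.141, 0.0]
force: [0.7, 0.6, -1.2]
opening: 0.0136
gripper_force: 60.0
```

Call:
play_rows:
  deltas: [2,14,4,0,5,1,13,4,0,5,0,11,4,0,5,0,9,3,0,5,0,6,1,0,5,0,3,0,0,5,0,0,0,0,5,0,0,0,0,5,0,0,0,0,5]

```text
t: 19.93
tool_pos: [0.3659, 0.2122, 0.0778]
orientation: [-0.0, 3.141, -0.0]
force: [-0.4, 0.9, -2.1]
opening: 0.0137
gripper_force: 60.0
```

```bash
python3 - <<'E'
from plant import robot
from h import *
togo(robot,[.4415,.2147,.078],90)
# lamp check in scene + head position
c=snap(robot,'scene','s6');snap(robot,'top','t6')
E
python3 fr.py s6 "[$(python3 -c "
from plant import robot
print(*robot.read_state()['tool_pos'],sep=',')")]" 0
```

```text
t 19.93 pos [0.3659 0.2122 0.0778] ytool 90.01 tilt [ 0.0003 -0.0001] F [-0.4  0.9 -2.1] open 0.0137 turn 0.01 tool mm [-75.6   2.5  -0.1] q [ 0.4  -0.25  2.12 -0.    1.27 -1.17]
s6 front y-0.035 -12:115 -10:116 -9:118 -8:119 -6:120 -5:118 -3:112 -2:102 0:86 1:72 3:68 4:64 6:68 7:73 9:87 10:101 12:113 13:124 15:124 16:122 18:119 19:115 21:111 22:107 24:104
s6 front y+0.000 -12:145 -10:145 -9:145 -8:144 -6:142 -5:139 -3:130 -2:117 0:100 1:79 3:64 4:63 6:64 7:74 9:85 10:101 12:115 13:119 15:122 16:113 18:103 19:88 21:72 22:68 24:67
s6 front y+0.035 -12:38 -10:36 -9:34 -8:36 -6:38 -5:39 -3:39 -2:35 0:30 1:27 3:28 4:29 6:27 7:26 9:27 10:28 12:30 13:33 15:36 16:38 18:37 19:37 21:37 22:37 24:37
```

```bash
python3 - <<'E'
from h import *
c=load('t3')
for z in (.17,.195,.22): print('top',z,px2w(c,[(159.1,197.9)],z).round(4))
c=load('t3');img=cv2.cvtColor(c['pixels'],cv2.COLOR_BGR2GRAY)
s=load('s6');im=cv2.cvtColor(s['pixels'],cv2.COLOR_BGR2GRAY)
for z in (.18,.2,.21):
    print(z,' '.join(f"{int(round(y*1e3))}:{v}" for y,v in zip(np.arange(.175,.256,.0025),cv2.remap(im,w2px(s,[[.568,y,z] for y in np.arange(.175,.256,.0025)]).astype(np.float32).reshape(-1,1,2),None,1).ravel())))
E
```

```text
top 0.17 [[0.5701 0.217  0.17  ]]
top 0.195 [[0.5646 0.2108 0.195 ]]
top 0.22 [[0.5591 0.2047 0.22  ]]
0.18 175:106 178:112 180:120 182:116 185:115 188:118 190:106 192:81 195:75 198:80 200:78 202:76 205:77 208:77 210:79 213:80 215:81 218:80 220:79 223:81 225:67 228:37 230:34 233:35 235:39 238:43 240:129 243:148 245:147 248:147 250:146 253:145 255:145
0.2 175:25 178:39 180:49 182:52 185:49 188:61 190:120 192:148 195:145 198:132 200:97 202:77 205:73 208:71 210:72 213:72 215:71 218:73 220:71 223:48 225:35 228:40 230:44 233:57 235:102 238:139 240:145 243:145 245:145 248:146 250:145 253:146 255:146
0.21 175:42 178:54 180:52 182:54 185:91 188:133 190:144 192:146 195:147 198:149 200:144 202:121 205:77 208:69 210:68 213:63 215:59 218:52 220:41 223:38 225:42 228:48 230:42 233:119 235:143 238:144 240:145 243:145 245:147 248:148 250:147 253:144 255:142
```

Call:
play_rows:
  deltas: [-2,0.5,0,0,5,-5,0.5,0,0,5,-8,0.5,0,0,5,-10,0.5,0,0,5,-10,0.5,0,0,5,-10,0,0,0,5,-10,0,0,0,5,-9,0,0,0,5,-7,0,0,0,5,-4,0,0,0,5]

```text
t: 20.87
tool_pos: [0.4419, 0.2149, 0.0776]
orientation: [-0.0, 3.141, -0.0]
force: [0.6, -0.5, -1.9]
opening: 0.0137
gripper_force: 60.0
```

Call:
play_rows:
  deltas: [0,0,0,0,5,0,0,0,0,5,0,0,0,0,5,0,0,0,0,5,0,0,0,0,5]

```text
t: 21.28
tool_pos: [0.4404, 0.2151, 0.0777]
orientation: [0.001, -3.142, -0.0]
force: [0.8, 0.3, -0.8]
opening: 0.0137
gripper_force: 60.0
```

```bash
python3 - <<'E'
from plant import robot
from h import *
togo(robot,[.4415,.2147,.078],90)
s=snap(robot,'scene','s7');snap(robot,'wrist','w7');im=cv2.cvtColor(s['pixels'],cv2.COLOR_BGR2GRAY)
print('head',' '.join(f"{int(round(y*1e3))}:{v}" for y,v in zip(np.arange(.175,.256,.0025),cv2.remap(im,w2px(s,[[.568,y,.18] for y in np.arange(.175,.256,.0025)]).astype(np.float32).reshape(-1,1,2),None,1).ravel())))
a=load('s6')['pixels'];b=s['pixels'];d=cv2.absdiff(a,b).max(2)>40
v,u=np.nonzero(d);print('changed px',u.min(),u.max(),v.min(),v.max())
# whole-bench change vs start
d=(cv2.absdiff(load('s0')['pixels'],b).max(2)>50).astype(np.uint8)
n,l,st,ce=cv2.connectedComponentsWithStats(cv2.morphologyEx(d,cv2.MORPH_OPEN,np.ones((3,3))));print(st[1:][st[1:,4]>25].tolist())
E
python3 fr.py s7 "[.4415,.2147,.078]" 0; python3 tr.py w7 "[.4415,.2147,.078]" 0 | grep handle
```

```text
t 21.28 pos [0.4404 0.2151 0.0777] ytool 90.05 tilt [-0.  0.] F [ 0.8  0.3 -0.8] open 0.0137 turn 0.05 tool mm [-1.1 -0.4 -0.3] q [ 0.35 -0.05  1.94  0.    1.25 -1.22]
head 175:67 178:69 180:53 182:32 185:29 188:45 190:53 192:55 195:73 198:81 200:77 202:74 205:79 208:79 210:78 213:77 215:78 218:78 220:81 223:79 225:68 228:42 230:31 233:36 235:40 238:45 240:130 243:148 245:148 248:148 250:147 253:145 255:145
changed px 289 449 0 227
[[342, 14, 9, 10, 57], [279, 23, 9, 35, 193], [353, 23, 47, 20, 487], [297, 29, 9, 8, 49], [388, 54, 7, 15, 83], [523, 70, 20, 21, 200], [360, 86, 77, 177, 4826], [269, 167, 15, 74, 493], [165, 175, 9, 30, 184], [161, 206, 12, 6, 49], [160, 212, 13, 9, 101], [332, 228, 7, 26, 165], [208, 231, 10, 26, 203], [365, 234, 19, 4, 58], [246, 237, 21, 9, 180], [355, 236, 9, 3, 27], [365, 237, 29, 6, 104], [270, 242, 12, 25, 201], [325, 264, 87, 8, 408], [201, 267, 74, 8, 386]]
s7 front y-0.035 -12:124 -10:123 -9:122 -8:123 -6:125 -5:124 -3:121 -2:110 0:89 1:75 3:69 4:65 6:66 7:71 9:84 10:97 12:112 13:124 15:126 16:127 18:124 19:122 21:117 22:112 24:107
s7 front y+0.000 -12:127 -10:128 -9:128 -8:127 -6:126 -5:126 -3:121 -2:111 0:94 1:70 3:57 4:57 6:60 7:65 9:73 10:89 12:102 13:107 15:112 16:110 18:107 19:92 21:78 22:69 24:62
s7 front y+0.035 -12:144 -10:144 -9:143 -8:144 -6:144 -5:143 -3:142 -2:124 0:95 1:76 3:68 4:64 6:65 7:69 9:80 10:92 12:107 13:117 15:114 16:112 18:113 19:115 21:113 22:111 24:113
handle end -174:0 -173:0 -172:0 -171:0 -170:17 -169:32 -168:34 -167:35 -166:35 -165:71 -164:88 -163:92 -162:92 -161:93 -160:92 -159:93 -158:94 -157:94
handle y x-0.15 -12:0 -11:0 -10:0 -9:0 -8:0 -7:1 -6:73 -5:92 -4:95 -3:95 -2:95 -1:96 0:95 1:96 2:95 3:95 4:95 5:94 6:81 7:22 8:0 9:0 10:0 11:0 12:0
handle y x-0.075 -12:0 -11:0 -10:0 -9:0 -8:0 -7:0 -6:15 -5:21 -4:23 -3:22 -2:22 -1:23 0:23 1:23 2:23 3:23 4:23 5:22 6:21 7:10 8:0 9:0 10:0 11:0 12:0
```

Everything checks out: the tray is under the head, the floor is 80 mm below the face, it is level and square, and the bystanders look unchanged. A few still rows, then I hand in.

Call:
play_rows:
  deltas: [-0.5,0,0,0,5,0,0,0,0,5,0,0,0,0,5,0,0,0,0,5,0,0,0,0,5,0,0,0,0,5,0,0,0,0,5,0,0,0,0,5]

```text
t: 22.05
tool_pos: [0.4412, 0.215, 0.0776]
orientation: [0.001, -3.142, 0.0]
force: [-0.4, 0.5, -1.1]
opening: 0.0134
gripper_force: 60.0
```

```bash
python3 -c "
from plant import robot
print(robot.close_job())"
```

```text
the job is handed in; nothing more can be done
None
```

The job is handed in at about 22 s: the lamp stands square inside the blue outline, about 1 to 1.5 mm off centre, and the gripper holds the tray with the model level under the lamp head, its floor about 80 mm below the face; the hand-in returned no verdict.

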